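Dress a busbar's joint face on the twin-pin jig

ROBOT

A 7-joint arm with a two-finger parallel gripper is mounted at the origin on a cart in front of the work surface, level with it; the furniture and walls round the work are solid. World frame = base frame: x ahead of the robot, y to its left, z up, the work surface at z = 0. Lengths are in m, angles in rad, forces in N, time in s.
With the tool pointing down it reaches from about 0.425 to 0.875 m from the base axis. Payload 8.4 kg.
Tool frame: the origin (TCP) lies at the very end of the fingers, on their centre line; the grasp point (between the pads) lies 19 mm behind it; z points along the fingers, y is the line along which they close (so a half turn about z gives the same grasp; the last joint's range is limited). The gripper opens to 85 mm and grips with 20 to 120 N. Pads are 22 mm wide; open, the fingers measure 114 mm over their backs; the gripper's body (76 mm by 85 mm) begins 54 mm behind the grasp point. The pads swing forward as they close: fully open they stand 13 mm farther back than shut.
Start: joints at [-1.307, 0.333, 0.04, 1.465, -0.013, 1.343, -0.059], TCP at [0.231, 0.608, 0.231] pointing down, gripper open.
Joint ranges: [-2.58, 2.58], [-0.38, 2.09], [-1.3, 1.39], [0.25, 2.4], [-1.5, 4.64], [0.08, 2.09], [-2.65, 2.65]. Speed limits (rad/s): [2.22, 2.22, 2.79, 2.79, 3.14, 3.14, 3.14].

INTERFACE

Orientations are given as a rotation vector (axis times angle).
In Python, from bench import r, cams, workorder gives the robot as it stands.
- The arm moves only by the tool apply_moves, never from a script. Its argument "steps" is a list of rows, each an object with "hand": the finger opening in mm, from 0 to 85.4; "xyz": the shift along the tool's x, y, z in mm, a list of three; "twist": the turn, a rotation vector about the tool's x, y, z in degrees, a list of three. In form: [{"hand": hand, "xyz": [tx, ty, tz], "twist": [rx, ry, rz]}, ...]. A call has 1 to 12 rows; each row is the pose to reach, as a shift and turn from the pose commanded when the call began, along the tool's axes at that moment; what a row does not reach only later rows make up. A row lasts 1/10 s, in which the tool goes at most 50 mm and 8.59 degrees, less where a joint would pass 70% of its speed; a pose out of reach is approached as far as the arm can. A call with a gripper value outside its range is refused whole. The fingers move at their own pace and stop on an object; "newtons" is the grip in N (left out, the last holds). Time passes only in rows, so rows that repeat a pose let the fingers close. It gives the time, the measured TCP pose, the force, the opening and the grip force at its end, in the units of the state.
- r.state(): the state, without advancing time (a new reading comes with each control period).
- cams.capture(name): name is "scene" or "top" or "wrist"; returns a dict with "image" (384x512x3 uint8, red, green, blue), "fx", "fy", "cx", "cy" (pixels), "k1" (the pictures are not rectified: a ray, as slopes to the right and down, at radius r is drawn at 1 + k1 r^2 times it, then the intrinsics apply), "pose" (4x4, takes a point from camera to world coordinates); the wrist camera has in their place "tool_from_camera" (4x4, takes a point from camera to tool coordinates, whose origin is the TCP and whose axes are the flange's). Camera axes: x right, y up, looking along -z (the intrinsics and any distortion apply to the point x, -y, -z); pixel columns grow to the right and rows downward; lengths in m; the calibration is good to about 2 mm. A picture is of the moment at which its call begins: read the wrist's pose just before it. There is no depth.
- workorder.hand_in(): hands the job in; it is judged then, once.
The state is a dict: "time": time; "qpos": joint angles; "qd": joint speeds; "tau": joint torques, N m; "ee_pos": TCP position; "orientation": TCP orientation; "contact_force": force on the tool from outside, world axes, zero at the start; "wrist_torque": the same for the moment, N m; "gripper_width": finger opening in m; "grip_force": force on a finger pad.
Only numpy, scipy, OpenCV 4.12 (cv2) and the standard library are available. Lean on these libraries where they do the work, as an engineer would, in place of code of your own. Each camera call takes 0.05 s, during which the arm holds its last target. There are 200 camera calls.

TASK

Set the copper busbar flat on the jig rail with both its holes over the two pins, and let go of it. Then take the sprung rubbing block out of its tray by the wooden grip, set it down flat on the left-hand end of the bar (as the robot sees it) and rub along the bar to the right-hand end in one stroke without lifting, pressing lightly so that the springs stay partly compressed. Put the block back in its tray, sole down, and leave everything else where it is.

Things in the scene. Friction and masses are not known exactly. Their poses are not given: they have to be found in the camera images.
- busbar_center (a point): Centre of the copper busbar, a flat drilled bar 180 mm long, 45 mm wide, 10 mm thick, about 0.6 kg, lying flat on the worktop. Long axis y, width x, thickness z (up). Two 13 mm through holes lie on the long axis, 60 mm either side of this point. It looks the same either way round.
- jig_seat (a point): Top of the fixed dressing jig's rail, midway between its pins, 32 mm above the worktop: the bar's underside belongs here. Long axis y, +y to the robot's left, z up. The rail is 176 mm long (y) and 34 mm wide, so the bar overhangs it 5 mm on each side; under the rail is a foot plate 236 x 76 mm, 12 mm thick.
- pin_left (a point): Top of the left-hand pin, at y = +60 mm from the middle of the rail. The pin is upright, 10 mm thick with a tapered nose, and stands 8 mm above the rail: it ends 2 mm below the top face of a seated bar.
- pin_right (a point): Top of the right-hand pin, at y = -60 mm from the middle of the rail. The pin is upright, 10 mm thick with a tapered nose, and stands 8 mm above the rail: it ends 2 mm below the top face of a seated bar.
- grip_center (a point): Centre of the wooden grip of the rubbing block. The grip is 74 mm long (y), 28 mm wide (x, across which it is held) and 30 mm high; with the springs relaxed this point is 50 mm above the underside of the sole. The whole block weighs about 0.3 kg.
- sole (a point): Centre of the underside of the rubbing block's abrasive sole. The sole is 70 mm long (y), 44 mm wide (x) and 14 mm thick, z points up. Above it the grip rides on two springs, leaving a 21 mm gap between sole and grip when relaxed.
- rub_grip (a joint): How far the grip is pressed down towards the sole, m: 0 relaxed, 0.010 fully compressed. The springs start at about 3 N and add 0.9 N per mm, so that half travel presses the sole on the bar with about 10 N; once they are fully compressed the force rises at once.
- tray_floor (a point): Centre of the inner floor of the block's tray, 4 mm above the worktop. The tray is fixed, 96 (x) x 122 (y) mm outside, 16 mm high, with 4 mm walls; the block lies in it with its y axis roughly along the tray's y axis.
- multimeter: Bystander: a hand-held multimeter, 185 x 92 x 54 mm, lying to the left of the jig.
- caliper: Bystander: a calliper, 218 x 62 x 13 mm, lying near the front edge.
- combi_pliers: Bystander: combination pliers, 216 x 35 x 12 mm, lying to the right.
- tape_roll_0: Bystander: a roll of tape, 72 mm across, 18 mm high, lying at the back.
- spanner_13: Bystander: a combination spanner, 175 x 26 x 6 mm, lying at the back on the left.
- screwdriver_a: Bystander: a screwdriver, 190 x 27 x 25 mm, lying near the front edge.
- terminal_block_0: Bystander: a strip of rail terminal blocks, 42 x 31 x 35 mm, standing on the right behind the jig.
Not all that is in view belongs to the job. Of the things that look like the part that bears tray_floor, the larger one is meant.

How it is judged:
By the outcome, as a careful person would: the job done as asked, in the order asked, and still so for the second after the job is handed in, with the robot touching nothing.
It also fails if it takes over 61 s, if anything falls off the work surface, if the arm or the gripper's body presses on something with over 40 N, if the wrist force passes 120 N, or if a joint passes its speed limit or range.

## Working session

There is one attempt and no reset: what is moved stays moved. The work goes in short steps, Python scripts to look and compute and a tool call to move; the robot and the scene stay as the last step left them, time stands still between calls to the robot, and variables do not carry over. Pictures are saved under pics/ and viewed, at most 13 in all, crops included, and the job is handed in when it is done.

Besides the shell and the picture viewer there is one more tool, called after ">>>" by a JSON object that holds its "name" and its "arguments", one argument or row to a line. apply_moves: Moves the arm, as the interface text tells. Its arguments: {"type":"object","properties":{"steps":{"type":"array","items":{"type":"object","properties":{"hand":{"type":"number"},"xyz":{"type":"array","items":{"type":"number"}},"twist":{"type":"array","items":{"type":"number"}}}}},"newtons":{"type":"number"}},"required":["steps"]}

```bash
mkdir -p pics; cat > h.py <<'E'
import numpy as np,cv2
from scipy.spatial.transform import Rotation as R
from bench import r,cams,workorder
def save(name,fn):
    s=r.state(); c=cams.capture(name)
    if name=='wrist':
        T=np.eye(4);T[:3,:3]=R.from_rotvec(s['orientation']).as_matrix();T[:3,3]=s['ee_pos'];c['pose']=T@c['tool_from_camera']
    np.save('pics/'+fn+'.npy',c,allow_pickle=True); cv2.imwrite('pics/'+fn+'.png',c['image'][:,:,::-1]); return c
def load(fn): return np.load('pics/'+fn+'.npy',allow_pickle=True).item()
def ray(c,u,v):
    K=np.array([[c['fx'],0,c['cx']],[0,c['fy'],c['cy']],[0,0,1.]])
    p=cv2.undistortPoints(np.array([[[u,v]]],float),K,np.array([c['k1'],0,0,0.]))[0,0]
    P=np.array(c['pose']);return P[:3,3],P[:3,:3]@np.array([p[0],-p[1],-1])
def atz(c,u,v,z):
    o,d=ray(c,u,v);return o+d*(z-o[2])/d[2]
def tri(*obs):
    A=np.zeros((3,3));b=np.zeros(3)
    for c,u,v in obs:
        o,d=ray(c,u,v);d=d/np.linalg.norm(d);M=np.eye(3)-np.outer(d,d);A+=M;b+=M@o
    return np.linalg.solve(A,b)
def proj(c,X):
    P=np.linalg.inv(c['pose']);q=P[:3,:3]@np.array(X)+P[:3,3];a=np.array([q[0],-q[1]])/-q[2];a=a*(1+c['k1']*(a@a))
    return c['fx']*a[0]+c['cx'],c['fy']*a[1]+c['cy']
def big(fn,u0,v0,w,h,s):
    i=cv2.imread('pics/'+fn+'.png')[v0:v0+h,u0:u0+w];return cv2.resize(i,None,fx=s,fy=s,interpolation=cv2.INTER_CUBIC)
E
python3 - <<'E'
from h import *
s=r.state();print({k:np.round(v,3) for k,v in s.items()})
for n in('scene','top'):
    c=save(n,n+'0');print(n,c['fx'],c['k1'],np.round(c['pose'],3).tolist())
# side-by-side not allowed >800x600; stack top enlarged
cv2.imwrite('pics/top0b.png',cv2.resize(cv2.imread('pics/top0.png'),(800,600)))
cv2.imwrite('pics/scene0b.png',cv2.resize(cv2.imread('pics/scene0.png'),(800,600)))
E
```

```text
{'time': np.float64(0.0), 'qpos': array([-1.307,  0.334,  0.04 ,  1.466, -0.013,  1.343, -0.058]), 'qd': array([ 0.003,  0.   , -0.   ,  0.   , -0.001, -0.002,  0.   ]), 'tau': array([-0.0000e+00, -6.5856e+01,  1.3650e+00, -4.0556e+01,  1.7000e-02,
        1.3000e-02, -0.0000e+00]), 'ee_pos': array([0.231, 0.607, 0.23 ]), 'orientation': array([-5.67e-01, -3.09e+00,  3.00e-03]), 'contact_force': array([0.1  , 0.226, 0.227]), 'wrist_torque': array([-0.032, -0.046,  0.007]), 'grip_force': np.float64(0.0), 'gripper_width': np.float64(0.085)}
scene 422.3825837677312 -0.059648173815556364 [[0.596, 0.42, -0.684, -0.613], [-0.803, 0.312, -0.508, -0.984], [0.001, 0.852, 0.523, 0.956], [0.0, 0.0, 0.0, 1.0]]
top 462.7910010521106 -0.14267136382895268 [[-0.016, 0.998, -0.068, 0.431], [-1.0, -0.017, -0.018, -0.159], [-0.019, 0.068, 0.998, 1.419], [0.0, 0.0, 0.0, 1.0]]
```

View pics/top0b.png

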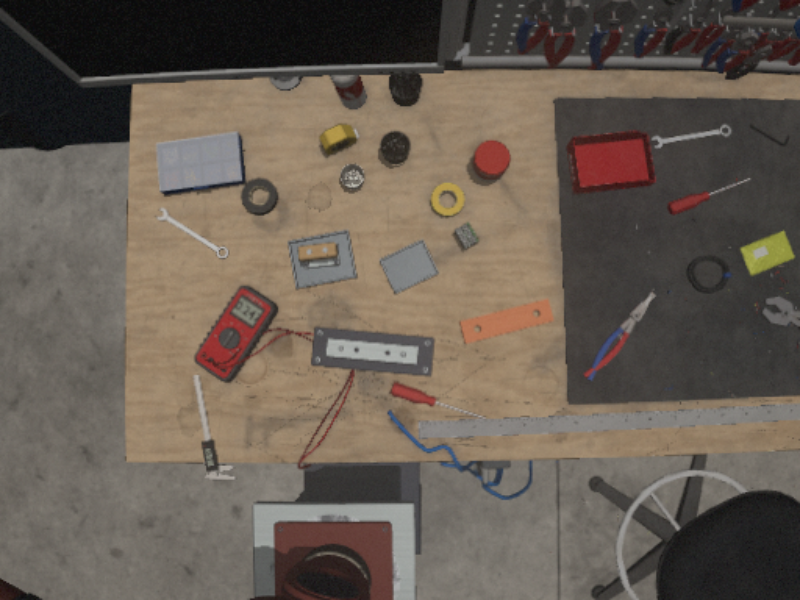

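View pics/scene0b.png

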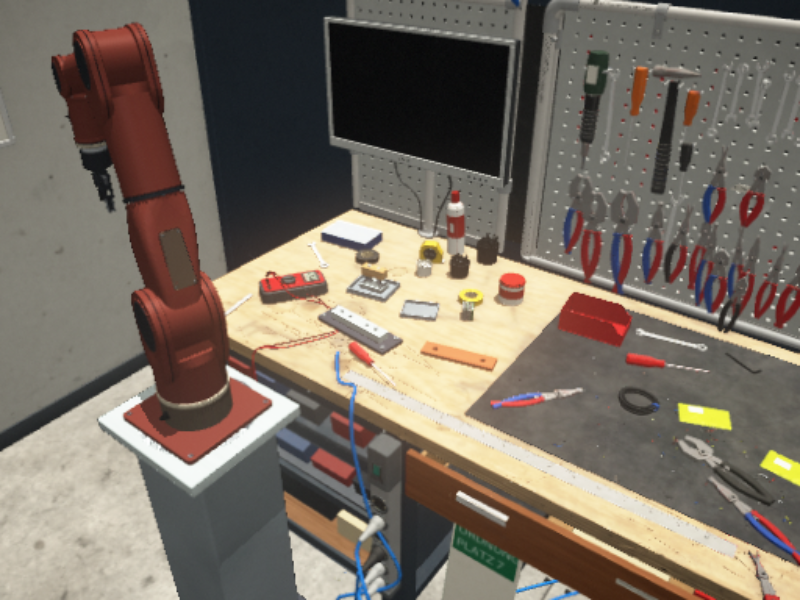

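The top view (800-wide) shows the copper bar at (507,321), the jig at (373,351) with pins near (356,350) and (387,353), and two grey trays. The tray at (322,259) is larger and holds the block with the wooden grip; the one at (409,267) is smaller and empty. The larger tray is meant, and I'll confirm it in an enlarged crop.

```bash
python3 - <<'E'
from h import *
cv2.imwrite('pics/top0c.png',big('top0',180,140,180,110,4.4))
cv2.imwrite('pics/scene0c.png',big('scene0',195,160,135,85,5.8))
c=load('top0');k=.64
for n,u,v,z in [('bar',507,321,.01),('pinL',356,350,.04),('pinR',387,353,.04),('grip',319,252,.05),('tray',322,259,.01),('tray2',409,267,.01)]: print(n,np.round(atz(c,u*k,v*k,z),3))
E
```

```text
bar [ 0.5   -0.348  0.01 ]
pinL [ 0.448 -0.055  0.04 ]
pinR [ 0.442 -0.114  0.04 ]
grip [0.637 0.013 0.05 ]
tray [0.629 0.013 0.01 ]
tray2 [ 0.61  -0.159  0.01 ]
```

View pics/top0c.png

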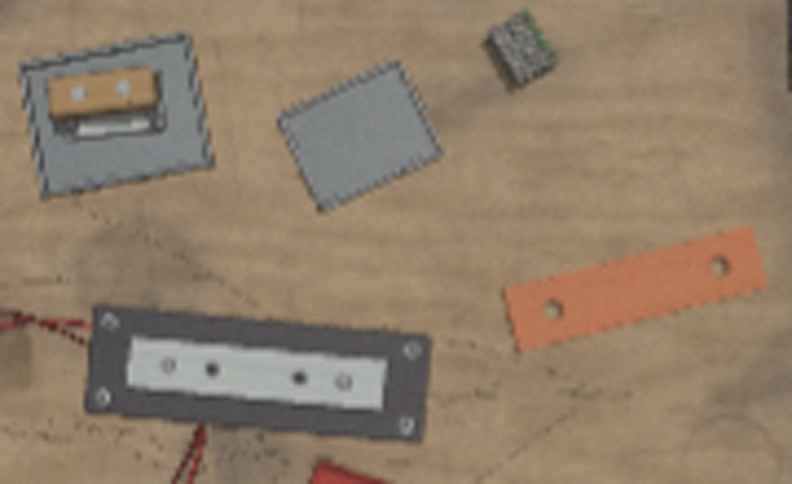

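View pics/scene0c.png

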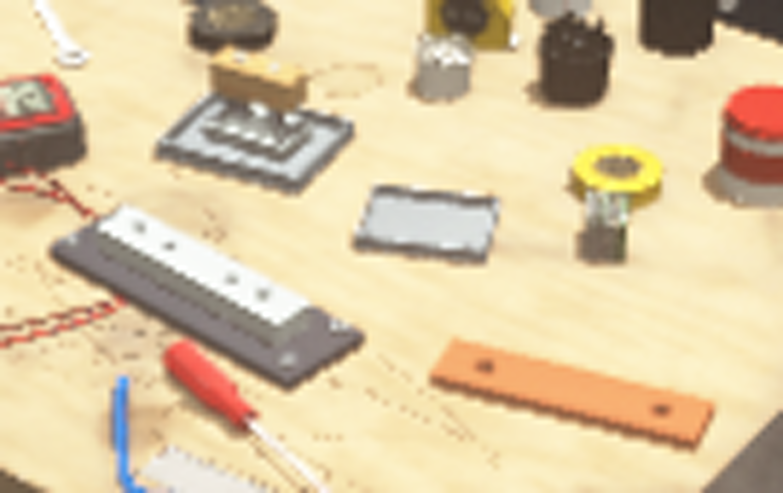

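Both crops agree on the layout. In the top crop the pins are the light dots at (168,365) and (344,381); the dark spots between them are holes. The bar holes are at (553,309) and (719,266). The larger tray, about 160x120 px, holds the block, with its grip screws at (78,93) and (123,89). The smaller tray, at (360,137), is empty.

```bash
python3 - <<'E'
from h import *
t=load('top0');s=load('scene0')
T=lambda u,v:(t,180+(u+.5)/4.4-.5,140+(v+.5)/4.4-.5)
S=lambda u,v:(s,195+(u+.5)/5.8-.5,160+(v+.5)/5.8-.5)
for n,a,b,z in [('hL',(553,309),(485,366),.01),('hR',(719,266),(661,410),.01),('pL',(168,365),(138,227),.04),('pR',(344,381),(263,294),.04),('gL',(78,93),(239,60),.069),('gR',(123,89),(279,78),.069)]:
    print(n,np.round(tri(T(*a),S(*b)),4),np.round(atz(*T(*a),z),4))
for n,p,z in [('trayTL',(22,67),.016),('TR',(187,35),.016),('BR',(213,165),.016),('BL',(44,197),.016)]: print(n,np.round(atz(*T(*p),z),4))
c=cams.capture('wrist');print(c['fx'],c['k1'],np.round(c['tool_from_camera'],3).tolist())
E
```

```text
hL [ 0.4887 -0.29    0.0112] [ 0.4881 -0.2892  0.01  ]
hR [ 0.5165 -0.4064  0.0106] [ 0.5159 -0.4055  0.01  ]
pL [ 0.4536 -0.0247  0.0355] [ 0.4532 -0.0248  0.04  ]
pR [ 0.4409 -0.1444  0.035 ] [ 0.4405 -0.144   0.04  ]
gL [0.6367 0.0308 0.0683] [0.6361 0.0312 0.069 ]
gR [ 6.412e-01 -6.000e-04  6.120e-02] [0.6382 0.0008 0.069 ]
trayTL [0.6634 0.0781 0.016 ]
TR [ 0.6835 -0.038   0.016 ]
BR [ 0.5918 -0.0553  0.016 ]
BL [0.5717 0.0629 0.016 ]
279.09648614577594 -0.06422369491115579 [[0.0, 0.944, 0.33, 0.085], [1.0, -0.0, 0.0, 0.001], [0.0, 0.33, -0.944, -0.144], [0.0, 0.0, 0.0, 1.0]]
```

```bash
cat >> h.py <<'E'
def plan(xyz,yaw,ref=None):
    """tool-frame shift mm and twist deg to put TCP at xyz, pointing down, tool x/y set by nearest half turn; yaw deg = angle of closing line from world x"""
    s=r.state();A=R.from_rotvec(s['orientation']);p=s['ee_pos'];out=[]
    for h in(0,180):
        a=np.radians(yaw+h);y=np.array([np.cos(a),np.sin(a),0]);z=np.array([0,0,-1.]);x=np.cross(y,z)
        B=R.from_matrix(np.c_[x,y,z]);tw=np.degrees((A.inv()*B).as_rotvec());out.append((np.linalg.norm(tw),np.round(tw,2)))
    print('xyz',np.round(A.inv().apply(np.array(xyz)-p)*1000,1),'twists',[o[1].tolist() for o in sorted(out,key=lambda o:o[0])])
def st():
    s=r.state();A=R.from_rotvec(s['orientation']).as_matrix()
    print('t',round(float(s['time']),2),'p',np.round(s['ee_pos'],4),'yaw_y',round(float(np.degrees(np.arctan2(A[1,1],A[0,1]))),2),'z',np.round(A[:,2],3),'F',np.round(s['contact_force'],1),'w',round(float(s['gripper_width']),4),'gf',round(float(s['grip_force']),1),'q',np.round(s['qpos'],2))
E
python3 - <<'E'
from h import *
st()
plan((.47,.25,.27),0);plan((.5026,-.348,.16),13.4)
E
```

```text
t 0.15 p [0.2306 0.6073 0.2306] yaw_y 69.21 z [-0.    -0.001 -1.   ] F [-0.4 -0.   0.3] w 0.0851 gf 0.0 q [-1.31  0.33  0.04  1.47 -0.01  1.34 -0.06]
xyz [-350.6 -249.1  -39. ] twists [[-0.06, 0.05, 69.21], [-0.05, -0.07, -110.79]]
xyz [-593.4 -796.5   71.7] twists [[-0.06, 0.04, 55.81], [-0.05, -0.08, -124.19]]
```

>>> {"name": "apply_moves", "arguments": {
  "steps": [
    {"hand": 85,"xyz": [-350,-250,-40],"twist": [0,0,56]},
    {"hand": 85,"xyz": [-350,-250,-40],"twist": [0,0,56]},
    {"hand": 85,"xyz": [-350,-250,-40],"twist": [0,0,56]},
    {"hand": 85,"xyz": [-350,-250,-40],"twist": [0,0,56]},
    {"hand": 85,"xyz": [-350,-250,-40],"twist": [0,0,56]},
    {"hand": 85,"xyz": [-350,-250,-40],"twist": [0,0,56]},
    {"hand": 85,"xyz": [-350,-250,-40],"twist": [0,0,56]},
    {"hand": 85,"xyz": [-350,-250,-40],"twist": [0,0,56]},
    {"hand": 85,"xyz": [-593,-797,72],"twist": [0,0,56]},
    {"hand": 85,"xyz": [-593,-797,72],"twist": [0,0,56]},
    {"hand": 85,"xyz": [-593,-797,72],"twist": [0,0,56]},
    {"hand": 85,"xyz": [-593,-797,72],"twist": [0,0,56]}
  ]
}}

```text
time: 1.35
ee_pos: [0.4671, 0.0778, 0.2337]
orientation: [-1.951, -2.462, -0.0]
contact_force: [1.1, 0.4, 0.7]
gripper_width: 0.0852
grip_force: 0.0
```

```bash
python3 - <<'E'
from h import *
st();plan((.5026,-.348,.16),13.4)
E
```

```text
t 1.35 p [0.4671 0.0778 0.2337] yaw_y 13.21 z [ 0.  0. -1.] F [1.1 0.4 0.7] w 0.0852 gf 0.0 q [-0.81 -0.06  0.54  1.9   0.03  1.3  -0.05]
xyz [-422.6  -62.8   73.5] twists [[0.01, -0.02, -0.19], [-0.03, -0.01, 179.81]]
```

>>> {"name": "apply_moves", "arguments": {
  "steps": [
    {"hand": 70,"xyz": [-422,-63,73],"twist": [0,0,0]},
    {"hand": 70,"xyz": [-422,-63,73],"twist": [0,0,0]},
    {"hand": 70,"xyz": [-422,-63,73],"twist": [0,0,0]},
    {"hand": 70,"xyz": [-422,-63,73],"twist": [0,0,0]},
    {"hand": 70,"xyz": [-422,-63,73],"twist": [0,0,0]},
    {"hand": 70,"xyz": [-422,-63,73],"twist": [0,0,0]},
    {"hand": 70,"xyz": [-422,-63,73],"twist": [0,0,0]},
    {"hand": 70,"xyz": [-422,-63,73],"twist": [0,0,0]},
    {"hand": 70,"xyz": [-422,-63,73],"twist": [0,0,0]},
    {"hand": 70,"xyz": [-422,-63,73],"twist": [0,0,0]},
    {"hand": 70,"xyz": [-422,-63,73],"twist": [0,0,0]}
  ]
}}

```text
time: 2.45
ee_pos: [0.5019, -0.3461, 0.1605]
orientation: [-1.953, -2.459, 0.002]
contact_force: [-1.0, 0.2, -0.0]
gripper_width: 0.0701
grip_force: 0.0
```

```bash
python3 - <<'E'
from h import *
st();c=save('wrist','w1')
cv2.imwrite('pics/w1b.png',cv2.resize(cv2.imread('pics/w1.png'),(768,576)))
for X in [(.4887,-.29,.01),(.5165,-.4064,.01)]: print(np.round(np.array(proj(c,X))*1.5,1))
E
```

```text
t 2.45 p [ 0.5019 -0.3461  0.1605] yaw_y 13.09 z [-0.002 -0.    -1.   ] F [-1.   0.2 -0. ] w 0.0701 gf 0.0 q [-0.17  0.4   0.89  1.69 -0.33  1.21  1.03]
[389.7 184.7]
[390.6 341.6]
```

View pics/w1b.png

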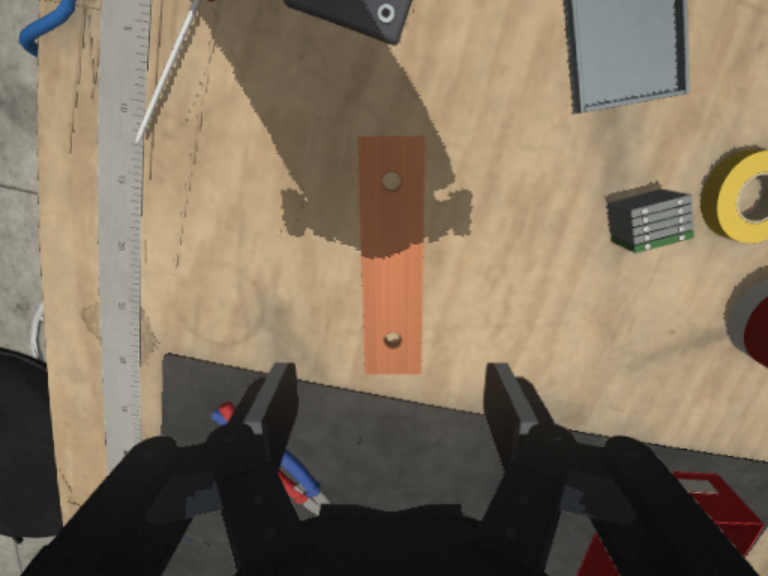

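Wrist view w1 (768-wide): the bar holes are at (391.5,181) and (393,340), within about 3 px of the prediction. The bar lies midway between the fingers.

```bash
python3 - <<'E'
from h import *
c=load('w1')
a=atz(c,391.5/1.5,181/1.5,.008);b=atz(c,393/1.5,340/1.5,.01);m=(a+b)/2;print(a,b,m,np.linalg.norm(a-b))
d=a-b;yaw=np.degrees(np.arctan2(-d[0],d[1]));print(yaw);plan((m[0],m[1],.004),yaw)
E
```

```text
[ 0.48939776 -0.28748062  0.008     ] [ 0.51800911 -0.40465515  0.01      ] [ 0.50370343 -0.34606789  0.009     ] 0.12063365667687545
13.721817873964694
xyz [ -1.5   1.  156.7] twists [[-0.03, -0.04, -0.52], [-0.06, 0.05, 179.48]]
```

>>> {"name": "apply_moves", "arguments": {
  "steps": [
    {"hand": 60,"xyz": [-1,1,50],"twist": [0,0,-0.5]},
    {"hand": 60,"xyz": [-1,1,100],"twist": [0,0,-0.5]},
    {"hand": 60,"xyz": [-1,1,130],"twist": [0,0,-0.5]},
    {"hand": 60,"xyz": [-1,1,145],"twist": [0,0,-0.5]},
    {"hand": 60,"xyz": [-1,1,152],"twist": [0,0,-0.5]},
    {"hand": 60,"xyz": [-1,1,157],"twist": [0,0,-0.5]},
    {"hand": 60,"xyz": [-1,1,157],"twist": [0,0,-0.5]}
  ]
}}

```text
time: 3.2
ee_pos: [0.5046, -0.3462, 0.005]
orientation: [1.939, 2.47, 0.001]
contact_force: [-0.9, -0.5, -0.6]
gripper_width: 0.0601
grip_force: 0.0
```

>>> {"name": "apply_moves", "arguments": {
  "steps": [
    {"hand": 50,"xyz": [0,0,3],"twist": [0,0,0]},
    {"hand": 40,"xyz": [0,0,3],"twist": [0,0,0]},
    {"hand": 40,"xyz": [0,0,3],"twist": [0,0,0]},
    {"hand": 40,"xyz": [0,0,3],"twist": [0,0,0]},
    {"hand": 40,"xyz": [0,0,3],"twist": [0,0,0]}
  ],
  "newtons": 60
}}

```text
time: 3.7
ee_pos: [0.5039, -0.3468, 0.0024]
orientation: [1.94, 2.469, 0.0]
contact_force: [-2.6, 0.6, 5.5]
gripper_width: 0.0426
grip_force: 60.8
```

```bash
python3 - <<'E'
from h import *
st();plan((.4472,-.0846,.13),-6.1)
E
```

```text
t 3.7 p [ 0.5039 -0.3468  0.0024] yaw_y 13.69 z [ 0.001 -0.    -1.   ] F [-2.6  0.6  5.5] w 0.0426 gf 60.8 q [-0.06  0.59  0.76  1.81 -0.5   0.94  1.16]
xyz [ 268.1    7.1 -127.8] twists [[0.06, 0.03, 19.79], [-0.04, 0.08, -160.21]]
```

>>> {"name": "apply_moves", "arguments": {
  "steps": [
    {"hand": 40,"xyz": [0,0,-20],"twist": [0,0,0]},
    {"hand": 40,"xyz": [0,0,-60],"twist": [0,0,0]},
    {"hand": 40,"xyz": [0,0,-100],"twist": [0,0,0]},
    {"hand": 40,"xyz": [40,1,-128],"twist": [0,0,4]},
    {"hand": 40,"xyz": [85,2,-128],"twist": [0,0,8]},
    {"hand": 40,"xyz": [130,4,-128],"twist": [0,0,12]},
    {"hand": 40,"xyz": [175,5,-128],"twist": [0,0,16]},
    {"hand": 40,"xyz": [220,6,-128],"twist": [0,0,20]},
    {"hand": 40,"xyz": [250,7,-128],"twist": [0,0,20]},
    {"hand": 40,"xyz": [268,7,-128],"twist": [0,0,20]},
    {"hand": 40,"xyz": [268,7,-128],"twist": [0,0,20]}
  ]
}}

```text
time: 4.8
ee_pos: [0.446, -0.0811, 0.1288]
orientation: [-2.334, -2.099, -0.002]
contact_force: [-0.1, 0.1, -6.3]
gripper_width: 0.043
grip_force: 64.0
```

```bash
python3 - <<'E'
from h import *
st();c=save('wrist','w2')
cv2.imwrite('pics/w2b.png',cv2.resize(cv2.imread('pics/w2.png'),(768,576)))
for X in [(.4536,-.0247,.04),(.4409,-.1444,.04)]: print(np.round(np.array(proj(c,X))*1.5,1))
E
```

```text
t 4.8 p [ 0.446  -0.0811  0.1288] yaw_y -6.05 z [-0.001  0.003 -1.   ] F [-0.1  0.1 -6.3] w 0.043 gf 64.0 q [-0.86 -0.02  0.95  2.09  0.02  1.07 -0.02]
[392.8 197.6]
[392.3 387.5]
```

View pics/w2b.png

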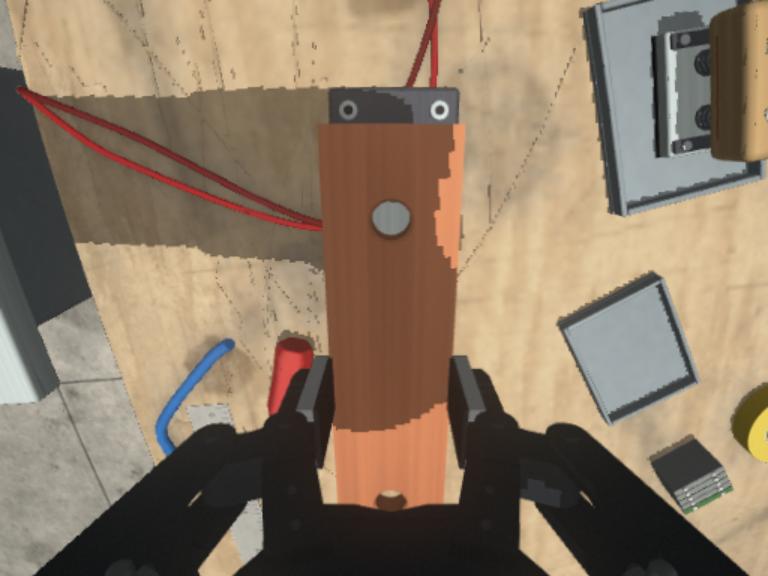

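View w2 (768-wide): the bar is held square, with its near hole at (391,219) and the jig hidden beneath it. I'll step aside so the same camera sees both the pins and the held hole.

>>> {"name": "apply_moves", "arguments": {
  "steps": [
    {"hand": 40,"xyz": [-20,45,0],"twist": [0,0,0]},
    {"hand": 40,"xyz": [-40,90,0],"twist": [0,0,0]},
    {"hand": 40,"xyz": [-40,90,0],"twist": [0,0,0]},
    {"hand": 40,"xyz": [-40,90,0],"twist": [0,0,0]},
    {"hand": 40,"xyz": [-40,90,0],"twist": [0,0,0]}
  ]
}}

```text
time: 5.35
ee_pos: [0.5311, -0.135, 0.1287]
orientation: [-2.342, -2.093, 0.003]
contact_force: [-0.8, -1.0, -5.8]
gripper_width: 0.043
grip_force: 64.5
```

```bash
python3 - <<'E'
from h import *
st();c=save('wrist','w3')
i=big('w3',100,50,200,150,4);cv2.imwrite('pics/w3b.png',i)
for X in [(.4536,-.0247,.04),(.4409,-.1444,.04)]: print((np.array(proj(c,X))-[100,50])*4)
E
```

```text
t 5.35 p [ 0.5311 -0.135   0.1287] yaw_y -6.41 z [-0.002 -0.001 -1.   ] F [-0.8 -1.  -5.8] w 0.043 gf 64.5 q [-0.68  0.32  1.01  1.88 -0.3   1.11  0.33]
[185.15924085 102.4245235 ]
[253.85491444 664.33564635]
```

View pics/w3b.png

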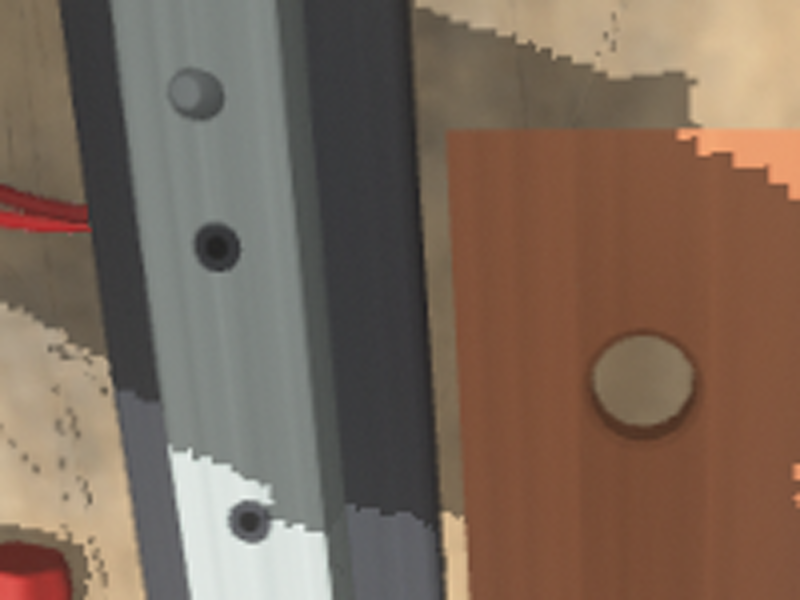

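Crop w3 (4x, origin 100,50): the left pin's nose top is at (187,93), the rail's dark screw holes are at (217,247) and (250,520), and the held bar's hole rim is centred on (643,384).

```bash
python3 - <<'E'
from h import *
c=load('w3');c['pose']=c['tool_from_camera']  # tool frame
P=lambda u,v:(100+(u+.5)/4-.5,50+(v+.5)/4-.5)
tz=.1287
def at(u,v,zw): return atz(c,*P(u,v),tz-zw)*1000   # tool z = tcp - world z
pl=at(187,93,.04);h1=at(217,247,.032);h2=at(250,520,.032)
print('pinL',pl,'h1',h1,'h2',h2,np.linalg.norm(h1-h2),np.linalg.norm(pl[:2]-(h1[:2])))
d=(h1-h2)[:2];print('axis angle from tool x',np.degrees(np.arctan2(d[1],d[0])), np.degrees(np.arctan2(*(pl-h2)[[1,0]])))
u=(pl-h2)[:2]/np.linalg.norm((pl-h2)[:2]);mid=pl[:2]-60*u;print('jig mid tool',mid,'mid holes',(h1+h2)[:2]/2, 'mid-tool->world')
for z in(-.0076,-.006,-.01): 
    print('bar hole',z,atz(c,*P(643,384),z)*1000, 'edge corners',atz(c,*P(447,129),z)*1000, atz(c,*P(458,384),z)*1000)
g=cv2.cvtColor(c['image'],cv2.COLOR_RGB2GRAY)
print(g[204:226,150:182:1])
E
```

```text
pinL [103.03061014 -88.91425964  88.7       ] h1 [ 73.10107052 -89.04813839  96.7       ] h2 [ 13.17961232 -88.5140976   96.7       ] 59.92383793545063 29.929839046585762
axis angle from tool x -0.5106263125449951 -0.2551718349174826
jig mid tool [ 43.03120517 -88.6470452 ] mid holes [ 43.14034142 -88.781118  ] mid-tool->world
bar hole -0.0076 [61.9470836   0.25127435 -7.6       ] edge corners [ 91.47560609 -22.25793898  -7.6       ] [ 61.98417591 -22.41024799  -7.6       ]
bar hole -0.006 [61.66822784  0.25452136 -6.        ] edge corners [ 91.54390175 -22.51932103  -6.        ] [ 61.70575623 -22.67342067  -6.        ]
bar hole -0.01 [ 62.36536724   0.24640383 -10.        ] edge corners [ 91.37316261 -21.8658659  -10.        ] [ 62.40180543 -22.01548899 -10.        ]
[[227 227 226 227 225 222 220 224 227 226 225 226 226 226 227 226 223 221
  220 219 222 224 225 223 224 226 224 227 228 225 223 221]
 [227 227 226 227 226 223 221 223 226 226 224 225 226 224 223 219 218 218
  218 220 222 223 224 224 224 225 225 227 228 225 223 221]
 [228 227 227 227 226 223 221 223 226 226 226 226 224 2
[... 1905 characters left out ...]
5 224 225 224 225 223 226 226 224]
 [118 212 227 227 226 227 227 223 221 223 225 225 224 225 226 227 227 226
  223 221 219 220 222 224 225 224 224 225 224 226 227 224]
 [113 197 228 227 226 226 227 223 222 222 225 225 225 225 226 226 226 226
  225 222 219 219 223 224 224 224 225 225 224 226 227 225]
 [107 171 229 227 226 226 227 224 221 221 224 225 224 224 226 225 226 225
  224 221 219 220 222 224 225 224 224 226 224 225 227 225]
 [103 155 229 227 226 226 228 224 221 220 223 225 225 224 225 225 226 226
  224 223 221 220 222 224 224 224 224 226 224 224 227 225]
 [103 150 227 227 226 226 227 225 221 220 224 226 225 224 226 226 226 226
  225 222 221 220 221 224 224 224 223 225 225 224 227 225]]
```

```bash
python3 - <<'E'
from h import *
c=load('w3');c['pose']=c['tool_from_camera']
a=atz(c,163.3,214,.0887)*1000;b=np.array([103.03,-88.91]);print(a,(a[:2]+b)/2,np.linalg.norm(a[:2]-b),np.degrees(np.arctan2(b[1]-a[1],b[0]-a[0])))
E
```

```text
[-17.22151829 -88.32069987  88.7       ] [ 42.90424085 -88.61534994] 120.2529622362232 -0.28077932233968006
```

>>> {"name": "apply_moves", "arguments": {
  "steps": [
    {"hand": 40,"xyz": [20,-45,0],"twist": [0,0,-0.3]},
    {"hand": 40,"xyz": [41,-89,0],"twist": [0,0,-0.3]},
    {"hand": 40,"xyz": [41,-89,20],"twist": [0,0,-0.3]},
    {"hand": 40,"xyz": [41,-89,50],"twist": [0,0,-0.3]},
    {"hand": 40,"xyz": [41,-89,70],"twist": [0,0,-0.3]},
    {"hand": 40,"xyz": [41,-89,82],"twist": [0,0,-0.3]},
    {"hand": 40,"xyz": [41,-89,82],"twist": [0,0,-0.3]},
    {"hand": 40,"xyz": [41,-89,82],"twist": [0,0,-0.3]},
    {"hand": 40,"xyz": [41,-89,82],"twist": [0,0,-0.3]}
  ]
}}

```text
time: 6.3
ee_pos: [0.4487, -0.083, 0.048]
orientation: [2.334, 2.102, 0.003]
contact_force: [0.7, 0.3, -6.1]
gripper_width: 0.0424
grip_force: 64.7
```

```bash
python3 - <<'E'
from h import *
st();c=save('wrist','w4')
i=big('w4',190,60,150,110,5);cv2.imwrite('pics/w4b.png',i)
E
```

```text
t 6.3 p [ 0.4487 -0.083   0.048 ] yaw_y -5.98 z [ 0.002  0.001 -1.   ] F [ 0.7  0.3 -6.1] w 0.0424 gf 64.7 q [-0.87  0.21  1.05  2.16 -0.24  0.89  0.22]
```

View pics/w4b.png

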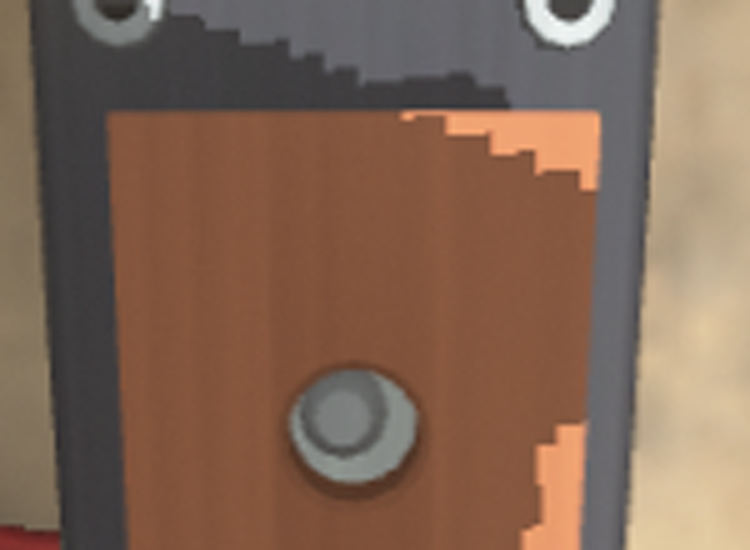

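View w4 (5x crop, origin 190,60): the left pin is visible through the bar's near hole. Its nose top is at (343,416), against a hole rim centre of (354,431).

```bash
python3 - <<'E'
from h import *
c=load('w4');c['pose']=c['tool_from_camera']
P=lambda u,v:(190+(u+.5)/5-.5,60+(v+.5)/5-.5)
print(atz(c,*P(343,416),.008)*1000,atz(c,*P(354,431),-.0076)*1000,atz(c,*P(108,112),-.0076)*1000,atz(c,*P(601,112),-.0076)*1000)
print(atz(c,*P(128,500),-.0076)*1000,atz(c,*P(581,500),-.0076)*1000)
E
```

```text
[60.77398114 -0.8919957   8.        ] [61.8631757   0.27196193 -7.6       ] [ 91.42345101 -22.33261575  -7.6       ] [91.4441425 22.9452176 -7.6      ]
[ 54.99684944 -22.22256706  -7.6       ] [55.00042152 22.88506541 -7.6       ]
```

>>> {"name": "apply_moves", "arguments": {
  "steps": [
    {"hand": 40,"xyz": [-1,-1.1,0],"twist": [0,0,0]},
    {"hand": 40,"xyz": [-1,-1.1,3],"twist": [0,0,0]},
    {"hand": 40,"xyz": [-1,-1.1,5],"twist": [0,0,0]},
    {"hand": 40,"xyz": [-1,-1.1,7],"twist": [0,0,0]},
    {"hand": 40,"xyz": [-1,-1.1,9],"twist": [0,0,0]},
    {"hand": 40,"xyz": [-1,-1.1,9],"twist": [0,0,0]}
  ]
}}

```text
time: 6.95
ee_pos: [0.4467, -0.0842, 0.0377]
orientation: [-2.334, -2.102, 0.001]
contact_force: [0.5, -1.3, -6.2]
gripper_width: 0.0424
grip_force: 64.7
```

>>> {"name": "apply_moves", "arguments": {
  "steps": [
    {"hand": 40,"xyz": [0,0,1.5],"twist": [0,0,0]},
    {"hand": 40,"xyz": [0,0,2.5],"twist": [0,0,0]},
    {"hand": 40,"xyz": [0,0,3.5],"twist": [0,0,0]},
    {"hand": 40,"xyz": [0,0,3.5],"twist": [0,0,0]}
  ]
}}

```text
time: 7.35
ee_pos: [0.447, -0.0842, 0.0345]
orientation: [2.334, 2.102, -0.0]
contact_force: [-0.3, 0.0, -6.7]
gripper_width: 0.043
grip_force: 64.7
```

>>> {"name": "apply_moves", "arguments": {
  "steps": [
    {"hand": 40,"xyz": [0,0,0.7],"twist": [0,0,0]},
    {"hand": 40,"xyz": [0,0,1.4],"twist": [0,0,0]},
    {"hand": 40,"xyz": [0,0,1.4],"twist": [0,0,0]}
  ]
}}

```text
time: 7.65
ee_pos: [0.4471, -0.0842, 0.0342]
orientation: [-2.334, -2.101, -0.001]
contact_force: [-10.4, 1.5, 22.1]
gripper_width: 0.0424
grip_force: 67.8
```

>>> {"name": "apply_moves", "arguments": {
  "steps": [
    {"hand": 60,"xyz": [0,0,0],"twist": [0,0,0]},
    {"hand": 62,"xyz": [0,0,0],"twist": [0,0,0]},
    {"hand": 62,"xyz": [0,0,0],"twist": [0,0,0]},
    {"hand": 62,"xyz": [0,0,-30],"twist": [0,0,0]},
    {"hand": 62,"xyz": [0,0,-70],"twist": [0,0,0]},
    {"hand": 62,"xyz": [0,0,-110],"twist": [0,0,0]},
    {"hand": 62,"xyz": [0,0,-120],"twist": [0,0,0]},
    {"hand": 62,"xyz": [0,0,-120],"twist": [0,0,0]}
  ]
}}

```text
time: 8.45
ee_pos: [0.4482, -0.0833, 0.1544]
orientation: [-2.333, -2.104, -0.008]
contact_force: [-0.1, 0.9, -0.7]
gripper_width: 0.0617
grip_force: 0.0
```

```bash
python3 - <<'E'
from h import *
st();c=save('wrist','w5')
i=cv2.imread('pics/w5.png');cv2.imwrite('pics/w5b.png',big('w5',190,40,300,210,2.66))
E
```

```text
t 8.45 p [ 0.4482 -0.0833  0.1544] yaw_y -5.92 z [ 0.004  0.003 -1.   ] F [-0.1  0.9 -0.7] w 0.0617 gf 0.0 q [-1.05 -0.12  1.11  2.06  0.11  1.13 -0.1 ]
```

View pics/w5b.png

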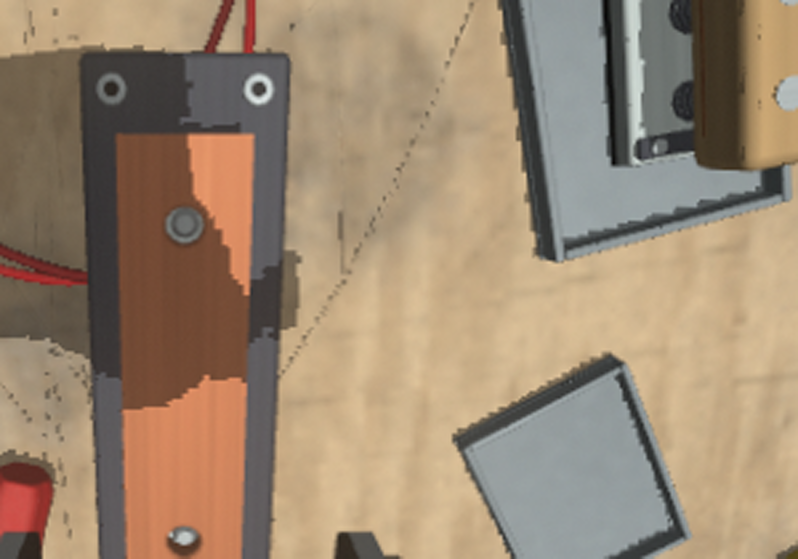

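View w5: the bar is seated flat on the rail with both pins up through its holes, at (184,225) and (183,540). Next is the block, in the larger tray at top right.

```bash
python3 - <<'E'
from h import *
plan((.6385,.0155,.18),4)
E
```

```text
xyz [118.1 180.1 -26.5] twists [[0.06, -0.12, -9.92], [-0.18, -0.09, 170.08]]
```

>>> {"name": "apply_moves", "arguments": {
  "steps": [
    {"hand": 62,"xyz": [26,40,-27],"twist": [0,0,-5]},
    {"hand": 62,"xyz": [52,80,-27],"twist": [0,0,-10]},
    {"hand": 62,"xyz": [78,120,-27],"twist": [0,0,-10]},
    {"hand": 62,"xyz": [104,160,-27],"twist": [0,0,-10]},
    {"hand": 62,"xyz": [118,180,-27],"twist": [0,0,-10]},
    {"hand": 62,"xyz": [118,180,-27],"twist": [0,0,-10]},
    {"hand": 62,"xyz": [118,180,-27],"twist": [0,0,-10]}
  ]
}}

```text
time: 9.2
ee_pos: [0.6378, 0.0135, 0.1765]
orientation: [-2.142, -2.297, 0.009]
contact_force: [-0.1, -1.4, 0.1]
gripper_width: 0.0618
grip_force: 0.0
```

```bash
python3 - <<'E'
from h import *
st();c=save('wrist','w6')
cv2.imwrite('pics/w6b.png',big('w6',140,30,240,180,3.33))
for X in [(.6367,.0308,.069),(.639,-.0003,.069),(.6634,.0781,.016),(.6835,-.038,.016),(.5918,-.0553,.016),(.5717,.0629,.016)]: print(np.round((np.array(proj(c,X))-[140,30])*3.33))
E
```

```text
t 9.2 p [0.6378 0.0135 0.1765] yaw_y 3.98 z [-0.004 -0.004 -1.   ] F [-0.1 -1.4  0.1] w 0.0618 gf 0.0 q [-0.84  0.52  1.04  1.6  -0.46  1.29  0.34]
[401. 471.]
[401. 575.]
[496. 290.]
[518. 626.]
[262. 652.]
[207. 318.]
```

View pics/w6b.png

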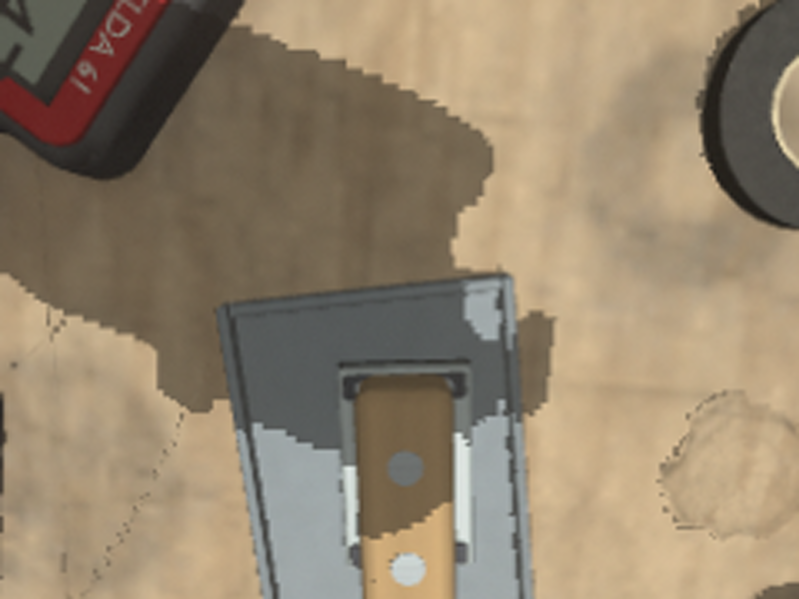

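View w6 (3.33x crop, origin 140,30): the grip screws are at (405,467) and (408,569). The tray's left rim corners are at (218,306) and (512,274), and the sole's front edge runs from (340,365) to (470,362).

```bash
python3 - <<'E'
from h import *
c=load('w6');t=load('top0')
P=lambda u,v:(140+(u+.5)/3.33-.5,30+(v+.5)/3.33-.5)
T=lambda u,v:(t,180+(u+.5)/4.4-.5,140+(v+.5)/4.4-.5)
a=atz(c,*P(405,467),.069);b=atz(c,*P(408,569),.069);m=(a+b)/2;d=a-b;yaw=np.degrees(np.arctan2(-d[0],d[1]))
print('screws',a,b,m,np.linalg.norm(d),yaw)
print('tri',tri((c,*P(405,467)),T(78,93)),tri((c,*P(408,569)),T(123,89)))
s1,s2=atz(c,*P(340,367),.018),atz(c,*P(470,362),.018);print('sole front',s1,s2,np.linalg.norm(s1-s2),np.degrees(np.arctan2(*(s2-s1)[[1,0]])))
t1,t2=atz(c,*P(218,306),.016),atz(c,*P(512,274),.016);print('tray',t1,t2,np.linalg.norm(t1-t2),np.degrees(np.arctan2(*(t2-t1)[[1,0]])))
g1,g2=atz(c,*P(357,376),.069),atz(c,*P(452,376),.069);print('grip front',g1,g2)
plan((m[0],m[1],.036),yaw)
E
```

```text
screws [0.63739238 0.03235012 0.069     ] [0.64042595 0.00198607 0.069     ] [0.63890916 0.0171681  0.069     ] 0.030515214311640806 5.705299275226906
tri [0.63704986 0.03158258 0.06559374] [0.63961028 0.000992   0.06576046]
sole front [0.61496858 0.05064642 0.018     ] [0.65685366 0.0552243  0.018     ] 0.04213450975547431 6.237452053708292
tray [0.57478228 0.06725045 0.016     ] [0.66772664 0.08364429 0.016     ] 0.09437908267241338 10.003136735383068
grip front [0.62265053 0.05678693 0.069     ] [0.64825264 0.05859449 0.069     ]
xyz [  4.6   2.4 141.5] twists [[-0.21, 0.13, -1.8], [0.21, 0.33, 178.2]]
```

>>> {"name": "apply_moves", "arguments": {
  "steps": [
    {"hand": 62,"xyz": [4.6,2.4,40],"twist": [-0.2,0.1,-1.6]},
    {"hand": 62,"xyz": [4.6,2.4,85],"twist": [-0.2,0.1,-1.6]},
    {"hand": 60,"xyz": [4.6,2.4,120],"twist": [-0.2,0.1,-1.6]},
    {"hand": 60,"xyz": [4.6,2.4,135],"twist": [-0.2,0.1,-1.6]},
    {"hand": 60,"xyz": [4.6,2.4,141],"twist": [-0.2,0.1,-1.6]},
    {"hand": 60,"xyz": [4.6,2.4,141],"twist": [-0.2,0.1,-1.6]},
    {"hand": 60,"xyz": [4.6,2.4,141],"twist": [-0.2,0.1,-1.6]}
  ]
}}

```text
time: 9.95
ee_pos: [0.6414, 0.0189, 0.0409]
orientation: [2.109, 2.325, 0.009]
contact_force: [0.0, -0.2, 0.7]
gripper_width: 0.0601
grip_force: 0.0
```

```bash
python3 - <<'E'
from h import *
st();plan((.639,.0175,.036),5.6)
E
```

```text
t 9.95 p [0.6414 0.0189 0.0409] yaw_y 5.59 z [ 0.006  0.002 -1.   ] F [ 0.  -0.2  0.7] w 0.0601 gf 0.0 q [-0.77  0.65  0.92  1.72 -0.58  1.06  0.44]
xyz [-1.2 -2.5  4.9] twists [[0.34, -0.1, -0.01], [-0.16, -0.53, 179.99]]
```

>>> {"name": "apply_moves", "arguments": {
  "steps": [
    {"hand": 60,"xyz": [-1.2,-2.5,4.5],"twist": [0.3,-0.1,0]},
    {"hand": 60,"xyz": [-1.2,-2.5,4.5],"twist": [0.3,-0.1,0]},
    {"hand": 60,"xyz": [-1.2,-2.5,4.5],"twist": [0.3,-0.1,0]}
  ]
}}

```text
time: 10.25
ee_pos: [0.6382, 0.0178, 0.035]
orientation: [-2.109, -2.327, 0.001]
contact_force: [0.1, 0.9, -0.3]
gripper_width: 0.0596
grip_force: 0.0
```

```bash
python3 - <<'E'
from h import *
st();plan((.639,.0175,.036),5.6)
E
```

```text
t 10.25 p [0.6382 0.0178 0.035 ] yaw_y 5.62 z [-0.001 -0.    -1.   ] F [ 0.1  0.9 -0.3] w 0.0596 gf 0.0 q [-0.76  0.66  0.91  1.73 -0.59  1.06  0.45]
xyz [-0.4  0.8 -1. ] twists [[-0.07, -0.0, 0.02], [0.01, -0.11, -179.98]]
```

>>> {"name": "apply_moves", "arguments": {
  "steps": [
    {"hand": 40,"xyz": [-0.2,0.5,0],"twist": [0,0,0]},
    {"hand": 24,"xyz": [-0.2,0.5,0],"twist": [0,0,0]},
    {"hand": 24,"xyz": [-0.2,0.5,0],"twist": [0,0,0]},
    {"hand": 24,"xyz": [-0.2,0.5,0],"twist": [0,0,0]},
    {"hand": 24,"xyz": [-0.2,0.5,0],"twist": [0,0,0]},
    {"hand": 24,"xyz": [-0.2,0.5,0],"twist": [0,0,0]}
  ],
  "newtons": 60
}}

```text
time: 10.85
ee_pos: [0.6386, 0.0176, 0.0347]
orientation: [-2.109, -2.327, 0.002]
contact_force: [-1.3, 1.0, 3.1]
gripper_width: 0.0271
grip_force: 60.3
```

```bash
python3 - <<'E'
from h import *
st()
E
```

```text
t 10.85 p [0.6386 0.0176 0.0347] yaw_y 5.61 z [-0.002 -0.    -1.   ] F [-1.3  1.   3.1] w 0.0271 gf 60.3 q [-0.76  0.66  0.91  1.73 -0.59  1.06  0.45]
```

```bash
python3 - <<'E'
from h import *
plan((.4531,-.0287,.130),-6.05)
E
```

```text
xyz [ -28.  -189.3  -95. ] twists [[-0.09, 0.01, 11.66], [-0.02, -0.14, -168.34]]
```

>>> {"name": "apply_moves", "arguments": {
  "steps": [
    {"hand": 24,"xyz": [0,0,-15],"twist": [0,0,0]},
    {"hand": 24,"xyz": [0,0,-45],"twist": [0,0,0]},
    {"hand": 24,"xyz": [0,0,-80],"twist": [0,0,0]},
    {"hand": 24,"xyz": [0,0,-95],"twist": [0,0,0]},
    {"hand": 24,"xyz": [0,0,-95],"twist": [0,0,0]}
  ]
}}

```text
time: 11.35
ee_pos: [0.6399, 0.0175, 0.1319]
orientation: [2.109, 2.327, 0.003]
contact_force: [0.5, -0.4, -3.9]
gripper_width: 0.0273
grip_force: 60.8
```

```bash
python3 - <<'E'
from h import *
st();plan((.4531,-.0287,.130),-6.05)
E
```

```text
t 11.35 p [0.6399 0.0175 0.1319] yaw_y 5.61 z [ 0.002  0.001 -1.   ] F [ 0.5 -0.4 -3.9] w 0.0273 gf 60.8 q [-0.82  0.56  1.    1.65 -0.49  1.21  0.39]
xyz [ -27.7 -190.4    1.5] twists [[0.11, -0.03, 11.66], [0.05, 0.16, -168.34]]
```

>>> {"name": "apply_moves", "arguments": {
  "steps": [
    {"hand": 24,"xyz": [-6,-40,1],"twist": [0,0,3]},
    {"hand": 24,"xyz": [-12,-80,1],"twist": [0,0,6]},
    {"hand": 24,"xyz": [-18,-120,1],"twist": [0,0,9]},
    {"hand": 24,"xyz": [-24,-160,1],"twist": [0,0,11.7]},
    {"hand": 24,"xyz": [-27.7,-185,1],"twist": [0,0,11.7]},
    {"hand": 24,"xyz": [-27.7,-190.4,1],"twist": [0,0,11.7]},
    {"hand": 24,"xyz": [-27.7,-190.4,25],"twist": [0,0,11.7]},
    {"hand": 24,"xyz": [-27.7,-190.4,45],"twist": [0,0,11.7]},
    {"hand": 24,"xyz": [-27.7,-190.4,45],"twist": [0,0,11.7]},
    {"hand": 24,"xyz": [-27.7,-190.4,45],"twist": [0,0,11.7]}
  ]
}}

```text
time: 12.35
ee_pos: [0.4506, -0.03, 0.0844]
orientation: [2.337, 2.098, -0.011]
contact_force: [0.2, -0.2, -2.7]
gripper_width: 0.027
grip_force: 61.2
```

```bash
python3 - <<'E'
from h import *
st();plan((.4531,-.0287,.0727),-6.05);save('wrist','w7');save('scene','s7')
E
```

```text
t 12.35 p [ 0.4506 -0.03    0.0844] yaw_y -6.17 z [-0.005 -0.005 -1.   ] F [ 0.2 -0.2 -2.7] w 0.027 gf 61.2 q [-1.27  0.17  1.35  2.14 -0.2   0.98  0.08]
xyz [ 1.6  2.4 11.7] twists [[-0.23, 0.33, -0.12], [0.52, 0.37, 179.88]]
```

>>> {"name": "apply_moves", "arguments": {
  "steps": [
    {"hand": 24,"xyz": [1.6,2.4,7],"twist": [-0.2,0.3,-0.1]},
    {"hand": 24,"xyz": [1.6,2.4,7],"twist": [-0.2,0.3,-0.1]},
    {"hand": 24,"xyz": [1.6,2.4,7],"twist": [-0.2,0.3,-0.1]}
  ]
}}

```text
time: 12.75
ee_pos: [0.4545, -0.0276, 0.0784]
orientation: [-2.334, -2.101, -0.006]
contact_force: [-0.6, 0.1, -3.0]
gripper_width: 0.0269
grip_force: 61.2
```

```bash
python3 - <<'E'
from h import *
st();plan((.4531,-.0287,.0677),-6.05)
E
```

```text
t 12.75 p [ 0.4545 -0.0276  0.0784] yaw_y -6.01 z [ 0.002  0.004 -1.   ] F [-0.6  0.1 -3. ] w 0.0269 gf 61.2 q [-1.23  0.19  1.31  2.14 -0.23  0.96  0.11]
xyz [-1.3 -1.3 10.7] twists [[0.1, -0.22, 0.04], [0.34, 0.16, -179.96]]
```

>>> {"name": "apply_moves", "arguments": {
  "steps": [
    {"hand": 24,"xyz": [-1,-1,3],"twist": [0.1,-0.2,0]},
    {"hand": 24,"xyz": [-1,-1,6],"twist": [0.1,-0.2,0]},
    {"hand": 24,"xyz": [-1,-1,8],"twist": [0.1,-0.2,0]},
    {"hand": 24,"xyz": [-1,-1,10],"twist": [0.1,-0.2,0]},
    {"hand": 24,"xyz": [-1,-1,10],"twist": [0.1,-0.2,0]},
    {"hand": 24,"xyz": [-1,-1,10],"twist": [0.1,-0.2,0]}
  ]
}}

```text
time: 13.35
ee_pos: [0.4534, -0.028, 0.0681]
orientation: [-2.334, -2.102, -0.001]
contact_force: [-3.6, 0.9, 6.3]
gripper_width: 0.0273
grip_force: 62.6
```

```bash
python3 - <<'E'
from h import *
st();plan((.4416,-.1371,.0677),-6.05)
E
```

```text
t 13.35 p [ 0.4534 -0.028   0.0681] yaw_y -5.99 z [-0.     0.001 -1.   ] F [-3.6  0.9  6.3] w 0.0273 gf 62.6 q [-1.19  0.22  1.28  2.15 -0.27  0.94  0.14]
xyz [-109.7   -0.3    0.3] twists [[-0.01, -0.08, 0.06], [0.13, -0.02, -179.94]]
```

>>> {"name": "apply_moves", "arguments": {
  "steps": [
    {"hand": 24,"xyz": [-2,0,0],"twist": [0,0,0]},
    {"hand": 24,"xyz": [-6,0,0],"twist": [0,0,0]},
    {"hand": 24,"xyz": [-10,0,0],"twist": [0,0,0]},
    {"hand": 24,"xyz": [-14,0,0],"twist": [0,0,0]},
    {"hand": 24,"xyz": [-18,0,0],"twist": [0,0,0]},
    {"hand": 24,"xyz": [-22,0,0],"twist": [0,0,0]},
    {"hand": 24,"xyz": [-26,0,0],"twist": [0,0,0]}
  ]
}}

```text
time: 14.05
ee_pos: [0.4519, -0.0527, 0.0685]
orientation: [-2.333, -2.103, -0.005]
contact_force: [0.7, 6.3, 6.1]
gripper_width: 0.0273
grip_force: 62.5
```

```bash
python3 - <<'E'
from h import *
st();plan((.4416,-.1371,.0677),-6.05)
E
```

```text
t 14.05 p [ 0.4519 -0.0527  0.0685] yaw_y -5.93 z [ 0.002  0.003 -1.   ] F [0.7 6.3 6.1] w 0.0273 gf 62.5 q [-1.13  0.22  1.28  2.15 -0.26  0.94  0.19]
xyz [-85.   -1.6   0.6] twists [[0.1, -0.18, 0.12], [0.28, 0.16, -179.88]]
```

>>> {"name": "apply_moves", "arguments": {
  "steps": [
    {"hand": 24,"xyz": [-4,-0.5,0.1],"twist": [0.1,-0.1,0]},
    {"hand": 24,"xyz": [-8,-1,0.2],"twist": [0.1,-0.1,0]},
    {"hand": 24,"xyz": [-12,-1,0.3],"twist": [0.1,-0.1,0]},
    {"hand": 24,"xyz": [-16,-1,0.3],"twist": [0.1,-0.1,0]},
    {"hand": 24,"xyz": [-20,-1,0.3],"twist": [0.1,-0.1,0]},
    {"hand": 24,"xyz": [-24,-1,0.3],"twist": [0.1,-0.1,0]},
    {"hand": 24,"xyz": [-28,-1,0.3],"twist": [0.1,-0.1,0]},
    {"hand": 24,"xyz": [-32,-1,0.3],"twist": [0.1,-0.1,0]},
    {"hand": 24,"xyz": [-36,-1,0.3],"twist": [0.1,-0.1,0]},
    {"hand": 24,"xyz": [-40,-1,0.3],"twist": [0.1,-0.1,0]}
  ]
}}

```text
time: 15.05
ee_pos: [0.4467, -0.0925, 0.0681]
orientation: [-2.333, -2.103, -0.001]
contact_force: [1.1, 6.7, 6.9]
gripper_width: 0.0274
grip_force: 62.6
```

```bash
python3 - <<'E'
from h import *
st();plan((.4416,-.1371,.0677),-6.05)
E
```

```text
t 15.05 p [ 0.4467 -0.0925  0.0681] yaw_y -5.93 z [-0.     0.001 -1.   ] F [1.1 6.7 6.9] w 0.0274 gf 62.6 q [-1.03  0.23  1.27  2.15 -0.27  0.94  0.28]
xyz [-44.9  -0.4   0.3] twists [[-0.01, -0.07, 0.12], [0.12, -0.02, -179.88]]
```

>>> {"name": "apply_moves", "arguments": {
  "steps": [
    {"hand": 24,"xyz": [-4,0,0],"twist": [0,0,0]},
    {"hand": 24,"xyz": [-8,0,0],"twist": [0,0,0]},
    {"hand": 24,"xyz": [-12,-0.3,0],"twist": [0,0,0]},
    {"hand": 24,"xyz": [-16,-0.3,0],"twist": [0,0,0]},
    {"hand": 24,"xyz": [-20,-0.3,0],"twist": [0,0,0]},
    {"hand": 24,"xyz": [-24,-0.3,0],"twist": [0,0,0]},
    {"hand": 24,"xyz": [-28,-0.3,0],"twist": [0,0,0]},
    {"hand": 24,"xyz": [-32,-0.3,0],"twist": [0,0,0]},
    {"hand": 24,"xyz": [-36,-0.3,0],"twist": [0,0,0]},
    {"hand": 24,"xyz": [-40,-0.3,0],"twist": [0,0,0]},
    {"hand": 24,"xyz": [-44.5,-0.3,0],"twist": [0,0,0]},
    {"hand": 24,"xyz": [-44.5,-0.3,0],"twist": [0,0,0]}
  ]
}}

```text
time: 16.25
ee_pos: [0.4416, -0.1375, 0.0681]
orientation: [-2.334, -2.102, -0.001]
contact_force: [-0.1, 3.6, 7.1]
gripper_width: 0.0277
grip_force: 62.6
```

```bash
python3 - <<'E'
from h import *
st();plan((.4416,-.1371,.0677),-6.05)
E
```

```text
t 16.25 p [ 0.4416 -0.1375  0.0681] yaw_y -5.98 z [-0.     0.001 -1.   ] F [-0.1  3.6  7.1] w 0.0277 gf 62.6 q [-0.9   0.25  1.24  2.13 -0.29  0.95  0.4 ]
xyz [ 0.4 -0.   0.4] twists [[-0.01, -0.04, 0.07], [0.06, -0.02, -179.93]]
```

>>> {"name": "apply_moves", "arguments": {
  "steps": [
    {"hand": 24,"xyz": [0,0,-10],"twist": [0,0,0]},
    {"hand": 24,"xyz": [0,0,-40],"twist": [0,0,0]},
    {"hand": 24,"xyz": [0,0,-64],"twist": [0,0,0]},
    {"hand": 24,"xyz": [0,0,-64],"twist": [0,0,0]},
    {"hand": 24,"xyz": [0,0,-64],"twist": [0,0,0]}
  ]
}}

```text
time: 16.75
ee_pos: [0.4409, -0.1364, 0.1313]
orientation: [-2.33, -2.103, -0.004]
contact_force: [-0.4, 0.5, -3.4]
gripper_width: 0.0269
grip_force: 61.9
```

```bash
python3 - <<'E'
from h import *
st();plan((.6386,.0176,.132),5.61)
E
```

```text
t 16.75 p [ 0.4409 -0.1364  0.1313] yaw_y -5.88 z [-0.     0.004 -1.   ] F [-0.4  0.5 -3.4] w 0.0269 gf 61.9 q [-1.12 -0.03  1.34  2.07  0.03  1.08  0.11]
xyz [ 1.734e+02  1.809e+02 -1.000e-01] twists [[-0.01, -0.22, -11.49], [-0.32, 0.01, 168.51]]
```

>>> {"name": "apply_moves", "arguments": {
  "steps": [
    {"hand": 24,"xyz": [0,40,0],"twist": [0,0,0]},
    {"hand": 24,"xyz": [10,80,0],"twist": [0,0,-3]},
    {"hand": 24,"xyz": [40,115,0],"twist": [0,0,-6]},
    {"hand": 24,"xyz": [75,140,0],"twist": [0,0,-9]},
    {"hand": 24,"xyz": [115,160,0],"twist": [0,0,-11.5]},
    {"hand": 24,"xyz": [150,175,0],"twist": [0,0,-11.5]},
    {"hand": 24,"xyz": [173,181,0],"twist": [0,0,-11.5]},
    {"hand": 24,"xyz": [173,181,0],"twist": [0,0,-11.5]},
    {"hand": 24,"xyz": [173,181,0],"twist": [0,0,-11.5]},
    {"hand": 24,"xyz": [173,181,0],"twist": [0,0,-11.5]}
  ]
}}

```text
time: 17.75
ee_pos: [0.6376, 0.0135, 0.1288]
orientation: [-2.113, -2.322, 0.008]
contact_force: [0.2, 0.0, -2.8]
gripper_width: 0.027
grip_force: 61.8
```

```bash
python3 - <<'E'
from h import *
st();plan((.6386,.0176,.037),5.61)
E
```

```text
t 17.75 p [0.6376 0.0135 0.1288] yaw_y 5.4 z [-0.005 -0.002 -1.   ] F [ 0.2  0.  -2.8] w 0.027 gf 61.8 q [-0.81  0.56  1.    1.65 -0.49  1.21  0.39]
xyz [ 4.2  1.9 91.8] twists [[-0.3, 0.1, -0.21], [0.15, 0.47, 179.79]]
```

>>> {"name": "apply_moves", "arguments": {
  "steps": [
    {"hand": 24,"xyz": [3.5,1.5,30],"twist": [-0.3,0.1,-0.2]},
    {"hand": 24,"xyz": [3.5,1.5,60],"twist": [-0.3,0.1,-0.2]},
    {"hand": 24,"xyz": [3.5,1.5,75],"twist": [-0.3,0.1,-0.2]},
    {"hand": 24,"xyz": [3.5,1.5,82],"twist": [-0.3,0.1,-0.2]},
    {"hand": 24,"xyz": [3.5,1.5,82],"twist": [-0.3,0.1,-0.2]}
  ]
}}

```text
time: 18.25
ee_pos: [0.6393, 0.0182, 0.0488]
orientation: [2.109, 2.328, 0.004]
contact_force: [0.1, 0.2, -1.8]
gripper_width: 0.0272
grip_force: 61.6
```

```bash
python3 - <<'E'
from h import *
st();plan((.6386,.0176,.0347),5.61)
E
```

```text
t 18.25 p [0.6393 0.0182 0.0488] yaw_y 5.65 z [ 0.002  0.002 -1.   ] F [ 0.1  0.2 -1.8] w 0.0272 gf 61.6 q [-0.77  0.64  0.92  1.72 -0.57  1.08  0.44]
xyz [-0.5 -0.8 14.1] twists [[0.14, -0.07, 0.04], [0.12, 0.23, -179.96]]
```

>>> {"name": "apply_moves", "arguments": {
  "steps": [
    {"hand": 24,"xyz": [-0.5,-0.8,6],"twist": [0.1,0,0]},
    {"hand": 24,"xyz": [-0.5,-0.8,10],"twist": [0.1,0,0]},
    {"hand": 24,"xyz": [-0.5,-0.8,12.5],"twist": [0.1,0,0]},
    {"hand": 24,"xyz": [-0.5,-0.8,13.8],"twist": [0.1,0,0]},
    {"hand": 24,"xyz": [-0.5,-0.8,13.8],"twist": [0.1,0,0]},
    {"hand": 24,"xyz": [-0.5,-0.8,13.8],"twist": [0.1,0,0]}
  ]
}}

```text
time: 18.85
ee_pos: [0.6391, 0.0185, 0.0356]
orientation: [2.108, 2.329, 0.004]
contact_force: [0.1, -0.4, -2.2]
gripper_width: 0.027
grip_force: 61.7
```

Still about 1 mm above the floor, so I'll ease down to contact.

>>> {"name": "apply_moves", "arguments": {
  "steps": [
    {"hand": 24,"xyz": [0,0,1],"twist": [0,0,0]},
    {"hand": 24,"xyz": [0,0,1.8],"twist": [0,0,0]},
    {"hand": 24,"xyz": [0,0,1.8],"twist": [0,0,0]}
  ]
}}

```text
time: 19.15
ee_pos: [0.6392, 0.0185, 0.034]
orientation: [2.108, 2.329, 0.005]
contact_force: [-1.4, 0.1, 1.6]
gripper_width: 0.0273
grip_force: 62.5
```

>>> {"name": "apply_moves", "arguments": {
  "steps": [
    {"hand": 40,"xyz": [0,0,0],"twist": [0,0,0]},
    {"hand": 60,"xyz": [0,0,0],"twist": [0,0,0]},
    {"hand": 60,"xyz": [0,0,0],"twist": [0,0,0]},
    {"hand": 60,"xyz": [0,0,0],"twist": [0,0,0]},
    {"hand": 60,"xyz": [0,0,-20],"twist": [0,0,0]},
    {"hand": 60,"xyz": [0,0,-55],"twist": [0,0,0]},
    {"hand": 60,"xyz": [0,0,-100],"twist": [0,0,0]},
    {"hand": 60,"xyz": [0,0,-140],"twist": [0,0,0]},
    {"hand": 60,"xyz": [0,0,-140],"twist": [0,0,0]},
    {"hand": 60,"xyz": [0,0,-140],"twist": [0,0,0]}
  ]
}}

```text
time: 20.15
ee_pos: [0.6391, 0.0182, 0.1742]
orientation: [2.108, 2.329, 0.006]
contact_force: [0.7, -0.3, -1.7]
gripper_width: 0.0603
grip_force: 0.0
```

```bash
python3 - <<'E'
from h import *
st();save('wrist','w8');save('scene','s8')
a=big('w8',140,30,240,180,1.66);b=big('s8',195,160,135,85,2.95)
h=max(a.shape[0],b.shape[0]);pad=lambda i:cv2.copyMakeBorder(i,0,h-i.shape[0],0,0,cv2.BORDER_CONSTANT)
cv2.imwrite('pics/fin.png',np.hstack([pad(a),pad(b)]))
E
```

```text
t 20.15 p [0.6391 0.0182 0.1742] yaw_y 5.72 z [ 0.003  0.003 -1.   ] F [ 0.7 -0.3 -1.7] w 0.0603 gf 0.0 q [-0.84  0.51  1.03  1.61 -0.46  1.28  0.36]
```

View pics/fin.png

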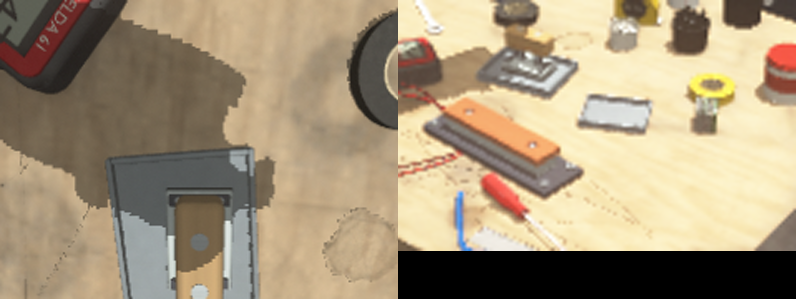

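The final composite shows the block standing in the larger tray (screws at (199,242) and (200,290)) and the bar on the jig at (500,130), with nothing else disturbed.

```bash
python3 -c "
from h import *
print(workorder.hand_in())"
```

```text
the job is handed in; nothing more can be done
None
```

The job is handed in after about 20 s of robot time: the bar is seated over both pins, it was rubbed left to right in one stroke at about 10 N with the springs part compressed, and the block is back in its tray, sole down.

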